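# Load barrel bungs into the feeder and hold its flap open

## Task

Tip the four wooden bungs from the handled tray into the feeder's hopper while its flap stays shut, then stand the empty tray upright on the bench and let go of it. Then lift the sprung flap by its bar handle to 50 degrees, so that all the bungs run out into the crate, and finish while still holding it steady there with the gripper: let nothing else prop it, and do not let go. Leave the bottle, tin, tumbler, mallet, jar and small carton where they are.

Things in the scene. Friction and masses are not known exactly. Their poses are not given: they have to be found in the camera images.
- tray_grip (a point): centre of the tray's handle, 100 mm above the tray's underside: a wooden bar 100 mm long along the tray's x, 12 mm thick (y) and 28 mm tall, carried at both ends by upright end plates 4 mm thick, 30 mm wide, up to 114 mm high; open below it (82 mm clear above the tray's floor). z is up
- tray: loose aluminium tray, origin under its middle, 108 mm along x, 180 mm along y, about 0.3 kg without bungs. Floor 90 mm wide (y), 4 mm thick; beyond it on +y and on -y a side slopes up to an open lip 90 mm out, 24 mm above the underside; ends closed, 26 mm high. It empties over either lip when rolled about 60 degrees about its x (the handle bar's line)
- bung0_mid (a point): centre of a loose waxed wooden barrel bung: tapered plug, 32 mm across at the foot, 38 mm at the top, 34 mm tall, about 35 g; slippery (friction about 0.2). The four are alike and start standing on the tray's floor
- bung1_mid (a point): centre of a loose waxed wooden barrel bung: tapered plug, 32 mm across at the foot, 38 mm at the top, 34 mm tall, about 35 g; slippery (friction about 0.2). The four are alike and start standing on the tray's floor
- bung2_mid (a point): centre of a loose waxed wooden barrel bung: tapered plug, 32 mm across at the foot, 38 mm at the top, 34 mm tall, about 35 g; slippery (friction about 0.2). The four are alike and start standing on the tray's floor
- bung3_mid (a point): centre of a loose waxed wooden barrel bung: tapered plug, 32 mm across at the foot, 38 mm at the top, 34 mm tall, about 35 g; slippery (friction about 0.2). The four are alike and start standing on the tray's floor
- feeder: fixed steel bung feeder, origin on the bench; +x points uphill, -x to the discharge end, z up. The chute's floor rises from a lip at x = -150 mm, 65 mm high, past the flap at x = -124 mm, to x = 130 mm, 205 mm high; 150 mm wide inside (y), walls 4 mm. From the mouth to x = -30 mm it is covered, the cover sloping from 163 to about 210 mm high; above that is the open hopper
- hopper_mouth (a point): middle of the hopper's open top (feeder x = 50 mm), at rim height, 220 mm above the bench; axes as the feeder. The opening is 160 mm along x, 150 mm along y. Side rims 220 mm high, rear wall (uphill) 235 mm, front cross wall 222 mm
- flap (a joint): angle of the flap over the chute's mouth, rad: 0 shut (hanging upright), grows as it is lifted, stop at 1.5; 50 degrees is 0.873. Gravity and a spring pull it shut: lifting at the handle takes about 2 to 4 N. At 50 degrees the handle's side arms line up, seen along the hinge, with two thin dark fixed rods that slant up from the hinge's ends
- flap_hinge (a point): middle of the flap's hinge, 161 mm above the bench at the top of the mouth; the axis runs along the feeder's y. The aluminium flap plate is 158 mm wide, hangs 83 mm down and is 4 mm thick
- flap_handle (a point): middle of the flap's handle: a round bar 12 mm thick and parallel to the hinge (feeder's y), 90 mm out from it towards the feeder's -x, at hinge height when shut; it rises round the hinge as the flap opens. Two arms of 12 mm join its ends to the flap, 90 mm apart between centres (78 mm clear)
- crate_in (a point): middle of the inner floor (8 mm above the bench) of the fixed wooden crate below the mouth; axes as the feeder; inside 190 mm along x, 170 mm along y, walls 10 mm thick and 90 mm high, 66 mm at the feeder's side, where a steel slide board 65 mm long slopes from that wall to the floor. The flap handle hangs over it
- tin: steel tin standing, 74 mm across, 100 mm tall, origin under it
- bottle: dark wine bottle standing, 76 mm across, 290 mm tall, origin under it
- tumbler: glass tumbler, 72 mm across, 90 mm tall, origin under it
- mallet: wooden mallet lying, 200 mm long along its x, head at +x, origin at mid-length on the bench
- jar: glass jar with a steel cap, 70 mm across, 80 mm tall, origin under it
- label_box: closed small carton, 90 x 60 x 45 mm, origin under it

How it is judged:
By the outcome, as a careful person would: the job done as asked, in the order asked, and still so for the second after the job is handed in, while the arm keeps its last pose, push and grip.
It also fails if it takes over 72 s, if anything falls off the work surface, if the arm or the gripper's body presses on something with over 40 N, if the wrist force passes 120 N, or if a joint passes its speed limit or range.

## Robot

A 6-joint arm with a two-finger parallel gripper is mounted at the origin on the work surface. World frame = base frame: x ahead of the robot, y to its left, z up, the work surface at z = 0. Lengths are in m, angles in degrees, forces in N, time in s.
With the tool pointing down it reaches from about 0.25 to 0.775 m from the base axis. Payload 4 kg.
Tool frame: the origin (TCP) lies on the centre line of the jaws, within the pads' length; the fingertips stand 19 mm ahead of it and the grasp point (between the pads) is the TCP (tcp_to_tips is the z of the fingertips in the tool frame, in m); z points along the fingers, y is the line along which they close (so a half turn about z gives the same grasp; the last joint's range is limited). The gripper opens to 85 mm and grips with 20 to 120 N. Pads are 22 mm wide; open, the fingers measure 114 mm over their backs; the gripper's body (76 mm by 85 mm) begins 54 mm behind the grasp point. The pads swing forward as they close: fully open they stand 13 mm farther back than shut.
Start: joints at [67.947, 4.996, 78.535, -0, 96.463, -5.907], TCP at [0.153, 0.528, 0.25] pointing down, gripper open.
Joint ranges: [-177.83, 177.83], [-43.37, 116.18], [15.69, 146.23], [-61.86, 241.86], [9.47, 152.12], [-147.06, 147.06]. Speed limits (degrees/s): [159.86, 159.86, 180, 180, 180, 180].

## Interface

Orientations are given as a 3x3 rotation matrix whose columns are the frame's x, y, z axes.
In Python, from station import read_state, get_image, get_calibration, close_job, tcp_to_tips gives the robot as it stands.
- The arm moves only by the tool move_arm, never from a script. Its argument "increments" is a list of rows, each a list of 2 entries, a list of its own where there are three numbers: the shift along the tool's x, y, z in units of 0.25 m (1.0 is 0.25 m), then the turn, a rotation vector about the tool's x, y, z in units of pi rad (1.0 is pi rad). In form: [[[x, y, z], [wx, wy, wz]], ...]. A call has 1 to 20 rows; each row is the pose to reach, as a shift and turn from the pose commanded when the call began, along the tool's axes at that moment, turning the shorter way round; what a row does not reach only later rows make up. A row lasts 1/8 s, in which the tool goes at most 62.5 mm and 10.7 degrees, less where a joint would pass 70% of its speed; a pose out of reach is approached as far as the arm can. A call with a number of a shift or a turn outside -1 to 1 is refused whole. A call with a gripper value outside its range is refused whole. "jaw" is the closure, from 0 (fully open) to 1 (shut), set as the call begins (left out, the last holds). The fingers move at their own pace and stop on an object; the grip force is fixed at half the most. Time passes only in rows, so rows that repeat a pose let the fingers close. It gives the time, the measured TCP pose, the force, the opening and the grip force at its end, in the units of the state.
- read_state(): the state, without advancing time (a new reading comes with each control period).
- get_image(name): name is "scene" or "top"; returns (picture, depth): 400x640x3 uint8, red, green, blue; 400x640 float32, m along the optical axis (not along the pixel's ray), 0 where there is no reading.
- get_calibration(name): a dict with "mtx" (3x3 intrinsics, pixels), "T" (4x4, takes a point from camera to world coordinates). Camera axes: x right, y down, z forward; pixel columns grow to the right and rows downward; lengths in m; the calibration is good to about 2 mm. A picture is of the moment at which its call begins. get_calibration takes no time and is no camera call.
- close_job(): hands the job in; it is judged then, once.
The state is a dict: "clock": time; "joint_pos": joint angles; "qd": joint speeds; "effort": joint torques, N m; "position": TCP position; "orientation": TCP orientation; "force": force on the tool from outside, world axes, zero at the start; "wrist_torque": the same for the moment, N m; "width": opening from 0.0 (shut) to 1.0 (fully open); "grasp_force": force on a finger pad.
Only numpy, scipy, OpenCV 4.12 (cv2) and the standard library are available. Lean on these libraries where they do the work, as an engineer would, in place of code of your own. Each camera call takes 0.05 s, during which the arm holds its last target. There are 200 camera calls.

## Working session

There is one attempt and no reset: what is moved stays moved. The work goes in short steps, Python scripts to look and compute and a tool call to move; the robot and the scene stay as the last step left them, time stands still between calls to the robot, and variables do not carry over. Pictures are saved under pics/ and viewed, at most 10 in all, crops included, and the job is handed in when it is done.

Besides the shell and the picture viewer there is one more tool, called after "Emit:" as name(argument=value, ...), one argument or row to a line, values as JSON. move_arm: Moves the arm, as the interface text tells. Shifts and turns lie within -1 to 1; 1 stands for 0.25 m of shift or pi rad of turn. Its arguments: {"type":"object","properties":{"increments":{"type":"array"},"jaw":{"type":"number"}},"required":["increments"]}

```bash
mkdir -p pics; ls
python3 - <<'E'
from station import *
import cv2,numpy as np
for n in("scene","top"):
    p,d=get_image(n);np.savez(f"pics/{n}0.npz",p=p,d=d);cv2.imwrite(f"pics/{n}0.png",p[:,:,::-1])
    c=get_calibration(n);print(n,np.round(c["mtx"],1).tolist(),np.round(c["T"],3).tolist())
s=read_state();print(s,tcp_to_tips)
E
```

```text
pics
scene [[448.7, 0.0, 319.2], [0.0, 448.7, 202.9], [0.0, 0.0, 1.0]] [[0.888, 0.384, -0.254, 0.881], [0.46, -0.722, 0.516, -0.707], [0.015, -0.575, -0.818, 1.227], [0.0, 0.0, 0.0, 1.0]]
top [[507.5, 0.0, 327.5], [0.0, 507.5, 205.9], [0.0, 0.0, 1.0]] [[0.022, -0.983, 0.181, 0.226], [-1.0, -0.021, 0.008, -0.019], [-0.004, -0.181, -0.983, 1.743], [0.0, 0.0, 0.0, 1.0]]
{'clock': 0.1, 'joint_pos': array([ 6.79478956e+01,  5.03609543e+00,  7.86167491e+01, -3.53327622e-04,
        9.64637500e+01, -5.90809918e+00]), 'qd': array([ 0.00640853, -0.13241422, -0.14284492, -0.02603249, -0.07496918,
        0.10158579]), 'effort': array([ 2.31000886e-03, -3.53011894e+01, -3.14218998e+01, -9.38906305e-05,
        7.89959449e-03, -2.69719163e-05]), 'position': array([0.15278625, 0.52791894, 0.24923862]), 'orientation': array([[-9.60565615e-01,  2.78052378e-01, -7.58344449e-04],
       [ 2.78053338e-01,  9.60563780e-01, -1.88838556e-03],
       [ 2.03368116e-04, -2.02477844e-03, -9.99997929e-01]]), 'force': array([-0.39746623, -0.21497816, -0.00913538]), 'wrist_torque': array([-0.00323129, -0.03677364, -0.02085486]), 'grasp_force': 0.0, 'width': 1.0000469689642517} 0.019
```

View pics/top0.png

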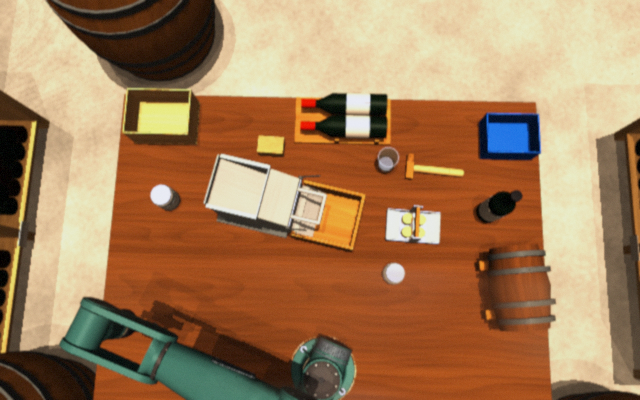

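View pics/scene0.png

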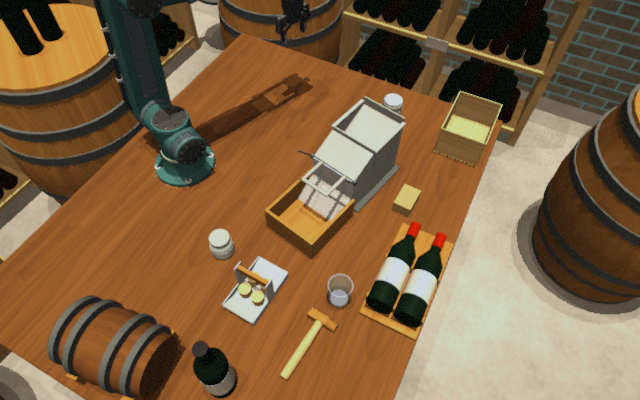

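The top view shows the tray at about (413,226) with its bar at (418,222), and the feeder from (205,155) to (325,240). Its hopper is on the left and the crate is at (330,215). I'll enlarge this part and take the first measurements.

```bash
cat > h.py <<'E'
from station import *
import cv2,numpy as np
def cloud(n,d):
    c=get_calibration(n);K=c["mtx"];T=c["T"]
    v,u=np.mgrid[:400,:640]
    P=np.stack([(u-K[0,2])/K[0,0]*d,(v-K[1,2])/K[1,1]*d,d],-1)
    return P@T[:3,:3].T+T[:3,3]
def ray(n,u,v,z):
    c=get_calibration(n);K=c["mtx"];T=c["T"]
    r=T[:3,:3]@np.array([(u-K[0,2])/K[0,0],(v-K[1,2])/K[1,1],1]);o=T[:3,3]
    return o+r*(z-o[2])/r[2]
E
python3 - <<'E'
from h import *
f=np.load("pics/top0.npz");p,d=f["p"],f["d"]
cv2.imwrite("pics/crop0.png",cv2.resize(p[140:290,195:455,::-1],None,fx=3,fy=3,interpolation=cv2.INTER_CUBIC))
C=cloud("top",d)
sub=C[140:260,195:375];z=sub[...,2]
print("feeder z hist",np.histogram(z[z>.02],bins=np.arange(.02,.26,.01)))
# hopper rim points
m=(z>.208)&(z<.25)
q=sub[m];print("rim rect",cv2.minAreaRect(q[:,:2].astype(np.float32)),cv2.boxPoints(cv2.minAreaRect(q[:,:2].astype(np.float32))),len(q))
for (u,v) in [(413,226),(418,222),(418,210),(418,235),(388,209),(440,212),(386,241),(438,244)]: print(u,v,C[v,u].round(3))
# tray
sub=C[195:255,375:455];z=sub[...,2];rgb=p[195:255,375:455].astype(int)
m=(z>.008)&(z<.13);q=sub[m];r=cv2.minAreaRect(q[:,:2].astype(np.float32));print("tray",r,cv2.boxPoints(r))
m=(z>.09)&(z<.14);q=sub[m];r=cv2.minAreaRect(q[:,:2].astype(np.float32));print("bar",r,cv2.boxPoints(r),q[:,2].max(),len(q))
m=rgb[...,0]-rgb[...,2]>60
print("scene")
f=np.load("pics/scene0.npz");C=cloud("scene",f["d"])
sub=C[250:330,215:295];z=sub[...,2]
m=(z>.09)&(z<.14);q=sub[m];r=cv2.minAreaRect(q[:,:2].astype(np.float32));print("bar",r,q[:,2].max(),len(q))
m=(z>.008)&(z<.13);q=sub[m];r=cv2.minAreaRect(q[:,:2].astype(np.float32));print("tray",r)
E
```

```text
feeder z hist (array([278, 254, 452, 172, 189, 217, 359, 347,  38,  42,  53, 183, 329,
       374, 822, 718, 711, 712, 555, 350, 322,  86,  12]), array([0.02, 0.03, 0.04, 0.05, 0.06, 0.07, 0.08, 0.09, 0.1 , 0.11, 0.12,
       0.13, 0.14, 0.15, 0.16, 0.17, 0.18, 0.19, 0.2 , 0.21, 0.22, 0.23,
       0.24, 0.25]))
rim rect ((0.5482670068740845, 0.19625984132289886), (0.3260544538497925, 0.17541028559207916), 77.60620880126953) [[0.4276153  0.05585599]
 [0.5989378  0.01820776]
 [0.6689187  0.3366637 ]
 [0.4975962  0.37431192]] 831
413 226 [ 0.481 -0.301  0.008]
418 222 [ 0.48  -0.301  0.11 ]
418 210 [ 0.517 -0.3    0.12 ]
418 235 [ 0.438 -0.301  0.107]
388 209 [ 0.537 -0.214  0.019]
440 212 [ 0.534 -0.397  0.   ]
386 241 [ 0.428 -0.209 -0.   ]
438 244 [ 0.421 -0.387  0.002]
tray ((0.4874454736709595, -0.30617061257362366), (0.20589689910411835, 0.27299943566322327), 1.3077614307403564) [[ 0.38140854 -0.17205602]
 [ 0.38763914 -0.44498432]
 [ 0.5934824  -0.4402852 ]
 [ 0.5872518  -0.16735691]]
bar ((0.4812300503253937, -0.29744967818260193), (0.02869594469666481, 0.10867851227521896), 86.8275375366211) [[ 0.42618    -0.30876842]
 [ 0.534692   -0.3147829 ]
 [ 0.5362801  -0.28613093]
 [ 0.4277681  -0.28011647]] 0.12394398120768613 183
scene
bar ((0.4835088849067688, -0.2982679009437561), (0.030608266592025757, 0.10973662883043289), 87.33528137207031) 0.11980148041894711 316
tray ((0.4665040373802185, -0.29590800404548645), (0.21695050597190857, 0.2442745417356491), 33.676631927490234)
```

View pics/crop0.png

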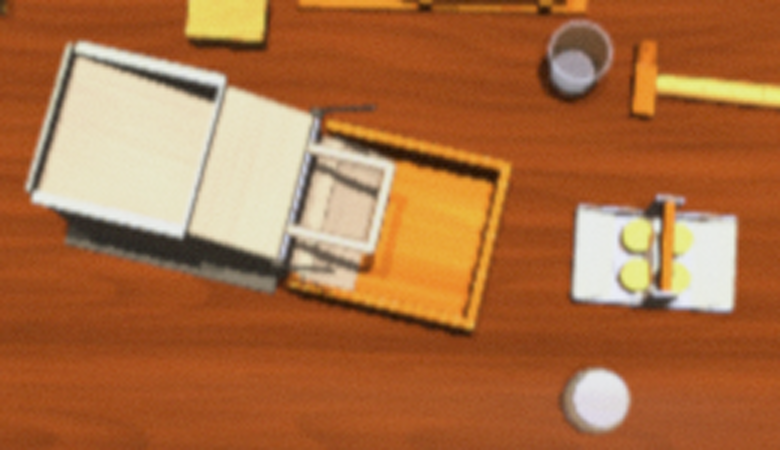

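The crop shows these positions:

| Feature | Crop pixels |
|---|---|
| Hopper rim corners | (76,45), (222,79), (186,235), (33,192) |
| Flap handle bar | about (388,160) to (375,250) |
| Tray bar | about (669,200) to (668,292), with two bungs on each side |

Next I cast these onto their heights.

Run:
```python
from h import *
R=lambda u,v,z: ray("top",195+(u-1)/3,140+(v-1)/3,z)
az=lambda a:np.degrees(np.arctan2(a[1],a[0]))
A,B,C_,D=[R(76,45,.235),R(222,79,.222),R(186,235,.222),R(33,192,.235)]
print("hop",[x.round(3) for x in(A,B,C_,D)],"len",np.linalg.norm((A-B)[:2]),np.linalg.norm((D-C_)[:2]),np.linalg.norm((A-D)[:2]),np.linalg.norm((B-C_)[:2]),"az",az(A-B),az(D-C_),az(A-D)-90,az(B-C_)-90,"mid",(A+B+C_+D)/4)
print("bar ends",R(388,160,.165),R(375,250,.165))
f=np.load("pics/top0.npz");Ct=cloud("top",f["d"]);Ps=cloud("scene",np.load("pics/scene0.npz")["d"])
h=(A+B+C_+D)[:2]/4
a=np.radians(77)
for nm,P in(("top",Ct),("scene",Ps)):
    for a_ in(77,):
        e=np.array([np.cos(a),np.sin(a)]);n=np.array([-e[1],e[0]])
        q=P.reshape(-1,3);r=q[:,:2]-h;lx=r@e+.05;ly=r@n
        m=(lx<-.19)&(lx>-.245)&(abs(ly)<.06)&(q[:,2]>.14)&(q[:,2]<.19)
        b=q[m];print(nm,"handle n",m.sum(),"lx",np.percentile(lx[m],[5,50,95]).round(4),"ly",ly[m].min(),ly[m].max(),"z",np.percentile(b[:,2],[5,50,95]).round(4))
        for x0 in(-.1,-.06):
            m=(abs(lx-x0)<.01)&(abs(ly)<.05)&(q[:,2]>.1);print(" cover z at",x0,np.median(q[m,2]))
        # side edges of rim
        m=(q[:,2]>.205)&(q[:,2]<.245)&(abs(lx-.05)<.06)&(abs(ly)<.12);
        for s in(-1,1):
            k=m&(ly*s>.06);pf=np.polyfit(lx[k],ly[k],1);print(" rim",s,np.median(ly[k]),"slope deg",np.degrees(np.arctan(pf[0])),k.sum())
print("tray bar",R(669,200,.114),R(668,292,.114))
for c in[(577,204),(737,216),(734,311),(574,301)]: print("lip corner",R(*c,.025).round(3))
```

```text
hop [array([0.657, 0.328, 0.235]), array([0.628, 0.178, 0.222]), array([0.464, 0.208, 0.222]), array([0.503, 0.362, 0.235])] len 0.15276102903275432 0.15933202443834854 0.1581683066173329 0.16618598720111796 az 78.89649017742397 76.00388415929493 -102.45307373016797 -100.19232193686392 mid [0.56274116 0.26919463 0.2285    ]
bar ends [0.55784606 0.00609094 0.165     ] [0.46126068 0.0174487  0.165     ]
top handle n 158 lx [-0.2165 -0.2094 -0.1929] ly -0.05513702659803422 0.046306512436192854 z [0.1583 0.166  0.1716]
 cover z at -0.1 0.17296813764075336
 cover z at -0.06 0.19355859311623058
 rim -1 -0.08055451483885488 slope deg 0.5597302277834196 187
 rim 1 0.07927324600362985 slope deg 0.8353569920727356 156
scene handle n 162 lx [-0.2169 -0.212  -0.1941] ly -0.05722856927847992 0.04504099201016396 z [0.1603 0.1663 0.1701]
 cover z at -0.1 0.17351172559224404
 cover z at -0.06 0.19371090090198895
 rim -1 -0.0847155562928774 slope deg -0.05617440993389321 132
 rim 1 0.07496844317981295 slope deg 0.5670255513307865 174
tray bar [ 0.53067183 -0.2995539   0.114     ] [ 0.43004254 -0.29747717  0.114     ]
lip corner [ 0.54  -0.209  0.025]
lip corner [ 0.53  -0.392  0.025]
lip corner [ 0.421 -0.387  0.025]
lip corner [ 0.429 -0.206  0.025]
```

```bash
cat >> h.py <<'E'
from scipy.spatial.transform import Rotation as Ro
def ori(azy,roll=0,pitch=0):
    # tool down with y at azimuth azy (deg), then rolled about own x, then about own y
    return Ro.from_matrix(np.array([[np.sin(np.radians(azy)),np.cos(np.radians(azy)),0],[-np.cos(np.radians(azy)),np.sin(np.radians(azy)),0],[0,0,-1]]))*Ro.from_euler('XY',[roll,pitch],degrees=True)
def inc(p0,R0,p,R):
    return (R0.inv().apply(np.array(p)-p0)/.25).round(4).tolist(),((R0.inv()*R).as_rotvec()/np.pi).round(4).tolist()
def cur():
    s=read_state();return s["position"],Ro.from_matrix(s["orientation"]),s
E
python3 - <<'E'
from h import *
p,R,s=cur()
print(abs(ori(73.9).as_matrix()-R.as_matrix()).max())
for q,a in [((.30,.31,.30),32),((.42,.10,.30),-10),((.46,-.12,.30),-52),((.481,-.2985,.20),-93.1)]:
    print(inc(p,R,q,ori(a)));p,R=np.array(q),ori(a)
E
```

```text
Traceback (most recent call last):
  File "h.py", line 15, in ori
    return Ro.from_matrix(np.array([[np.sin(np.radians(azy)),np.cos(np.radians(azy)),0],[-np.cos(np.radians(azy)),np.sin(np.radians(azy)),0],[0,0,-1]]))*Ro.from_euler('XY',[roll,pitch],degrees=True)
           ~~~~~~~~~~~~~~^^^^^^^^^^^^^^^^^^^^^^^^^^^^^^^^^^^^^^^^^^^^^^^^^^^^^^^^^^^^^^^^^^^^^^^^^^^^^^^^^^^^^^^^^^^^^^^^^^^^^^^^^^^^^^^^^^^^^^^^^^^^^^^
  File "scipy/spatial/transform/_rotation.pyx", line 1143, in scipy.spatial.transform._rotation.Rotation.from_matrix
ValueError: Non-positive determinant (left-handed or null coordinate frame) in rotation matrix 0: [[ 0.96077915  0.27731465  0.        ]
 [-0.27731465  0.96077915  0.        ]
 [ 0.          0.         -1.        ]].
```

```bash
sed -i 's/\[\[np.sin(np.radians(azy))/[[-np.sin(np.radians(azy))/; s/\[-np.cos(np.radians(azy)),np.sin/[np.cos(np.radians(azy)),np.sin/' h.py
python3 - <<'E'
from h import *
p,R,s=cur()
print(abs(ori(73.9).as_matrix()-R.as_matrix()).max())
for q,a in [((.30,.31,.30),32),((.42,.10,.30),-10),((.46,-.12,.30),-52),((.481,-.2985,.20),-93.1)]:
    print(inc(p,R,q,ori(a)));p,R=np.array(q),ori(a)
E
```

```text
0.002024778437327712
([-0.808, -0.674, -0.2018], [-0.0006, 0.0002, 0.2325])
([-0.9667, -0.0381, 0.0], [0.0, 0.0, 0.2333])
([-0.8388, 0.3104, 0.0], [0.0, 0.0, 0.2333])
([-0.3734, 0.6144, 0.4], [0.0, 0.0, 0.2283])
```

Emit:
move_arm(
  increments=[
    [[-0.808,-0.674,-0.202],[0,0,0.2325]],
    [[-0.808,-0.674,-0.202],[0,0,0.2325]],
    [[-0.808,-0.674,-0.202],[0,0,0.2325]],
    [[-0.808,-0.674,-0.202],[0,0,0.2325]],
    [[-0.808,-0.674,-0.202],[0,0,0.2325]],
  ],
  jaw=0,
)

```text
clock: 0.72
position: [0.3016, 0.3078, 0.3015]
orientation: [[-0.525, 0.851, 0.002], [0.851, 0.525, 0.0], [-0.001, 0.001, -1.0]]
force: [0.4, 0.4, 0.2]
width: 0.998
grasp_force: 0.0
```

Emit:
move_arm(
  increments=[
    [[-0.967,-0.038,0],[0,0,0.2333]],
    [[-0.967,-0.038,0],[0,0,0.2333]],
    [[-0.967,-0.038,0],[0,0,0.2333]],
    [[-0.967,-0.038,0],[0,0,0.2333]],
    [[-0.967,-0.038,0],[0,0,0.2333]],
  ],
)

```text
clock: 1.35
position: [0.4212, 0.0971, 0.2998]
orientation: [[0.18, 0.984, -0.002], [0.984, -0.18, -0.001], [-0.001, -0.002, -1.0]]
force: [-0.6, 0.0, 1.2]
width: 0.997
grasp_force: 0.0
```

Emit:
move_arm(
  increments=[
    [[-0.839,0.31,0],[0,0,0.2333]],
    [[-0.839,0.31,0],[0,0,0.2333]],
    [[-0.839,0.31,0],[0,0,0.2333]],
    [[-0.839,0.31,0],[0,0,0.2333]],
    [[-0.839,0.31,0],[0,0,0.2333]],
  ],
)

```text
clock: 1.98
position: [0.4601, -0.1208, 0.2998]
orientation: [[0.789, 0.615, -0.002], [0.615, -0.789, 0.001], [-0.001, -0.002, -1.0]]
force: [0.1, -0.5, 0.6]
width: 0.996
grasp_force: 0.0
```

Emit:
move_arm(
  increments=[
    [[-0.373,0.614,0.4],[0,0,0.228]],
    [[-0.373,0.614,0.4],[0,0,0.228]],
    [[-0.373,0.614,0.4],[0,0,0.228]],
    [[-0.373,0.614,0.4],[0,0,0.228]],
    [[-0.373,0.614,0.4],[0,0,0.228]],
    [[-0.373,0.614,0.4],[0,0,0.228]],
  ],
)

```text
clock: 2.72
position: [0.4819, -0.2963, 0.2017]
orientation: [[0.999, -0.048, 0.001], [-0.048, -0.999, 0.0], [0.001, -0.0, -1.0]]
force: [0.7, -0.1, 0.3]
width: 0.996
grasp_force: 0.0
```

Run:
```python
from h import *
p,R,s=cur();print(s["clock"],p,s["joint_pos"].round(1))
print(inc(p,R,(.481,-.2985,.10),ori(-93.1)))
# tray bar mask in the live top view
P,d=get_image("top");C=cloud("top",d)
cv2.imwrite("pics/top1.png",cv2.resize(P[170:270,360:480,::-1],None,fx=4,fy=4))
```

```text
2.725 [ 0.48194939 -0.29632924  0.20174363] [-37.4   7.8  81.    0.1  91.2  55.4]
([-0.0039, 0.009, 0.407], [-0.0001, -0.0004, 0.0021])
```

Emit:
move_arm(
  increments=[
    [[-0.004,0.009,0.2],[0,0,0.002]],
    [[-0.004,0.009,0.35],[0,0,0.002]],
    [[-0.004,0.009,0.41],[0,0,0.002]],
    [[-0.004,0.009,0.41],[0,0,0.002]],
    [[-0.004,0.009,0.41],[0,0,0.002]],
  ],
)

```text
clock: 3.4
position: [0.4814, -0.3009, 0.1008]
orientation: [[0.998, -0.058, 0.003], [-0.058, -0.998, -0.002], [0.004, 0.002, -1.0]]
force: [-0.4, -0.2, 0.3]
width: 1.0
grasp_force: 0.0
```

Emit:
move_arm(
  increments=[
    [[0,0,0],[0,0,0]],
    [[0,0,0],[0,0,0]],
    [[0,0,0],[0,0,0]],
    [[0,0,0],[0,0,0]],
    [[0,0,0],[0,0,0]],
    [[0,0,0],[0,0,0]],
    [[0,0,0],[0,0,0]],
    [[0,0,0],[0,0,0]],
  ],
  jaw=1,
)

```text
clock: 4.4
position: [0.4803, -0.3, 0.0985]
orientation: [[0.998, -0.059, 0.0], [-0.059, -0.998, 0.001], [0.0, -0.001, -1.0]]
force: [0.8, 4.0, 3.2]
width: 0.13
grasp_force: 59.7
```

Run:
```python
from h import *
p,R,s=cur()
for q,a in [((.4803,-.30,.347),-93.4),((.47,-.09,.36),-66),((.51,.10,.36),-39),((.585,.264,.355),-12.6)]:
    print(inc(p,R,q,ori(a)));p,R=np.array(q),ori(a)
```

```text
([0.0005, -0.0006, -0.9939], [-0.0002, -0.0001, 0.0001])
([-0.0909, -0.8361, -0.052], [0.0, 0.0, -0.1522])
([0.4553, -0.6292, 0.0], [0.0, 0.0, -0.15])
([0.6986, -0.1797, 0.02], [0.0, 0.0, -0.1467])
```

Emit:
move_arm(
  increments=[
    [[0,0,-0.02],[0,0,0]],
    [[0,0,-0.08],[0,0,0]],
    [[0,0,-0.17],[0,0,0]],
    [[0,0,-0.28],[0,0,0]],
    [[0,0,-0.4],[0,0,0]],
    [[0,0,-0.52],[0,0,0]],
    [[0,0,-0.64],[0,0,0]],
    [[0,0,-0.76],[0,0,0]],
    [[0,0,-0.86],[0,0,0]],
    [[0,0,-0.94],[0,0,0]],
    [[0,0,-0.99],[0,0,0]],
    [[0,0,-0.99],[0,0,0]],
  ],
)

```text
clock: 5.9
position: [0.4802, -0.3007, 0.3469]
orientation: [[0.998, -0.059, 0.002], [-0.059, -0.998, -0.001], [0.002, 0.001, -1.0]]
force: [-0.5, 0.8, -5.2]
width: 0.132
grasp_force: 58.5
```

Emit:
move_arm(
  increments=[
    [[-0.003,-0.025,-0.002],[0,0,-0.005]],
    [[-0.01,-0.085,-0.005],[0,0,-0.015]],
    [[-0.02,-0.17,-0.01],[0,0,-0.03]],
    [[-0.03,-0.27,-0.017],[0,0,-0.05]],
    [[-0.04,-0.37,-0.024],[0,0,-0.068]],
    [[-0.052,-0.48,-0.03],[0,0,-0.087]],
    [[-0.063,-0.58,-0.036],[0,0,-0.106]],
    [[-0.074,-0.68,-0.042],[0,0,-0.124]],
    [[-0.084,-0.77,-0.048],[0,0,-0.14]],
    [[-0.091,-0.836,-0.052],[0,0,-0.152]],
  ],
)

```text
clock: 7.15
position: [0.4691, -0.0882, 0.3592]
orientation: [[0.912, 0.41, 0.001], [0.41, -0.912, 0.0], [0.001, 0.0, -1.0]]
force: [-0.2, -1.3, -4.4]
width: 0.135
grasp_force: 58.6
```

Emit:
move_arm(
  increments=[
    [[0.045,-0.063,0],[0,0,-0.015]],
    [[0.1,-0.138,0],[0,0,-0.033]],
    [[0.16,-0.22,0],[0,0,-0.053]],
    [[0.22,-0.304,0],[0,0,-0.073]],
    [[0.28,-0.387,0],[0,0,-0.093]],
    [[0.34,-0.47,0],[0,0,-0.112]],
    [[0.4,-0.553,0],[0,0,-0.132]],
    [[0.455,-0.629,0],[0,0,-0.15]],
  ],
)

```text
clock: 8.15
position: [0.5093, 0.101, 0.3588]
orientation: [[0.627, 0.779, 0.0], [0.779, -0.627, 0.0], [0.0, -0.0, -1.0]]
force: [0.5, 0.6, -3.7]
width: 0.131
grasp_force: 58.6
```

Emit:
move_arm(
  increments=[
    [[0.07,-0.018,0.002],[0,0,-0.015]],
    [[0.15,-0.039,0.004],[0,0,-0.032]],
    [[0.24,-0.062,0.007],[0,0,-0.05]],
    [[0.33,-0.085,0.01],[0,0,-0.069]],
    [[0.42,-0.108,0.012],[0,0,-0.088]],
    [[0.51,-0.131,0.015],[0,0,-0.107]],
    [[0.59,-0.152,0.017],[0,0,-0.124]],
    [[0.65,-0.167,0.019],[0,0,-0.136]],
    [[0.69,-0.177,0.02],[0,0,-0.145]],
    [[0.699,-0.18,0.02],[0,0,-0.147]],
    [[0.699,-0.18,0.02],[0,0,-0.147]],
  ],
)

```text
clock: 9.52
position: [0.5848, 0.2633, 0.3539]
orientation: [[0.218, 0.976, -0.0], [0.976, -0.218, -0.0], [-0.0, 0.0, -1.0]]
force: [0.1, 0.5, -4.6]
width: 0.131
grasp_force: 58.6
```

Run:
```python
from h import *
p,R,s=cur();print(s["clock"],p,s["joint_pos"].round(1),s["force"])
print(inc(p,R,(.585,.264,.35),ori(-12.6)))
P,d=get_image("top");P2,d=get_image("scene")
cv2.imwrite("pics/pre.png",np.hstack([cv2.resize(P[110:260,180:380,::-1],(400,300)),cv2.resize(P2[30:230,240:440,::-1],(400,400))[:300]]))
```

```text
9.525 [0.58480804 0.2633463  0.35392829] [ 19.2  17.5  52.2  -0.  110.3  31.8] [ 0.10170836  0.45218109 -4.63495592]
([0.0027, 0.0002, 0.0157], [0.0, 0.0001, 0.0001])
```

View pics/pre.png

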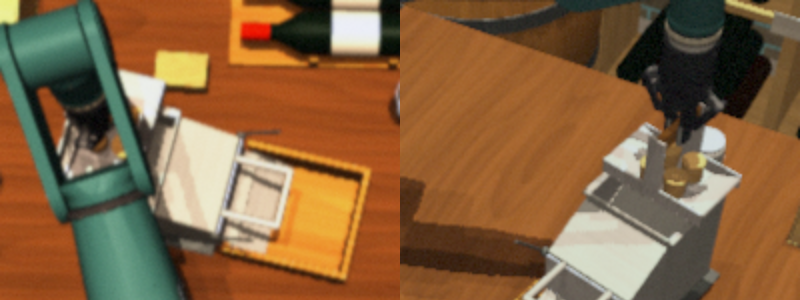

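The tray is centred over the hopper at right-panel (680,175) with the bungs still aboard. I'll roll it about the bar.

Emit:
move_arm(
  increments=[
    [[0.003,0,0.01],[-0.015,0,0]],
    [[0.003,0,0.015],[-0.035,0,0]],
    [[0.003,0,0.015],[-0.055,0,0]],
    [[0.003,0,0.015],[-0.075,0,0]],
    [[0.003,0,0.015],[-0.095,0,0]],
    [[0.003,0,0.015],[-0.115,0,0]],
    [[0.003,0,0.015],[-0.135,0,0]],
    [[0.003,0,0.015],[-0.155,0,0]],
    [[0.003,0,0.015],[-0.175,0,0]],
    [[0.003,0,0.015],[-0.195,0,0]],
    [[0.003,0,0.015],[-0.21,0,0]],
    [[0.003,0,0.015],[-0.225,0,0]],
    [[0.003,0,0.015],[-0.24,0,0]],
    [[0.003,0,0.015],[-0.255,0,0]],
    [[0.003,0,0.015],[-0.27,0,0]],
    [[0.003,0,0.015],[-0.285,0,0]],
    [[0.003,0,0.015],[-0.3,0,0]],
    [[0.003,0,0.015],[-0.32,0,0]],
    [[0.003,0,0.015],[-0.34,0,0]],
    [[0.003,0,0.015],[-0.34,0,0]],
  ],
)

```text
clock: 12.12
position: [0.5839, 0.2637, 0.3484]
orientation: [[0.218, 0.473, 0.853], [0.976, -0.105, -0.191], [-0.001, 0.875, -0.485]]
force: [0.1, -0.2, -3.3]
width: 0.13
grasp_force: 60.7
```

Run:
```python
from h import *
p,R,s=cur();print(s["clock"],p,s["joint_pos"].round(1),s["force"])
P2,d=get_image("scene")
cv2.imwrite("pics/pour.png",cv2.resize(P2[60:210,280:440,::-1],(640,600),interpolation=cv2.INTER_CUBIC))
```

```text
12.125 [0.58386189 0.26370606 0.34839074] [ 37.8  -6.   96.2 -54.4  56.   68.3] [ 0.11345961 -0.15249895 -3.34842246]
```

View pics/pour.png

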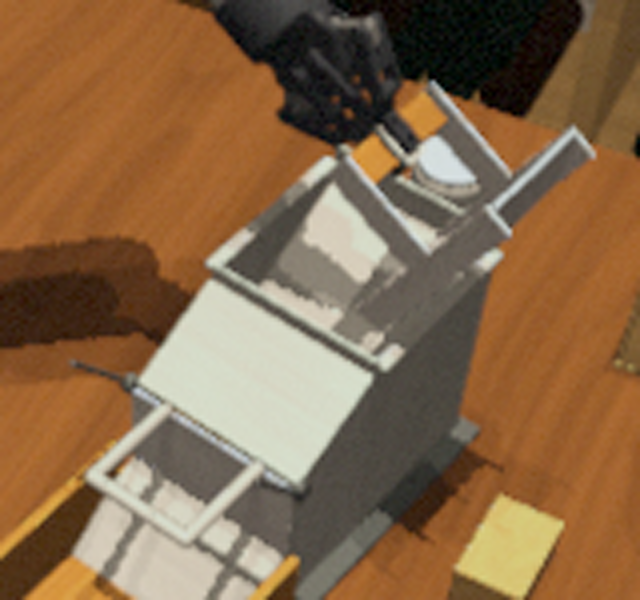

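The pour worked: the tray is bare, no bungs are outside, and the weight fell by about 1.3 N, which matches four bungs. I'll roll back and return.

Emit:
move_arm(
  increments=[
    [[0,0,0],[0.04,0,0]],
    [[0,0,0],[0.09,0,0]],
    [[0,0,0],[0.14,0,0]],
    [[0,0,0],[0.19,0,0]],
    [[0,0,0],[0.24,0,0]],
    [[0,0,0],[0.29,0,0]],
    [[0,0,0],[0.34,0,0]],
    [[0,0,0],[0.34,0,0]],
    [[0,0,0],[0.34,0,0]],
  ],
)

```text
clock: 13.3
position: [0.5851, 0.2643, 0.3507]
orientation: [[0.217, 0.976, 0.003], [0.976, -0.217, 0.0], [0.001, 0.003, -1.0]]
force: [-0.1, -0.1, -3.7]
width: 0.131
grasp_force: 60.7
```

Run:
```python
from h import *
p,R,s=cur();print(s["clock"],p,s["joint_pos"].round(1),s["force"])
for q,a in [((.51,.10,.37),-39),((.47,-.10,.36),-66),((.4803,-.30,.3),-93.4),((.4803,-.30,.1),-93.4)]:
    print(inc(p,R,q,ori(a)));p,R=np.array(q),ori(a)
```

```text
13.3 [0.58511874 0.2642787  0.35069395] [ 1.930e+01  1.740e+01  5.270e+01 -1.000e-01  1.098e+02  3.180e+01] [-0.09877757 -0.06453856 -3.66125724]
([-0.7067, -0.1502, -0.0781], [0.0008, -0.0004, 0.1469])
([-0.7224, 0.3791, 0.04], [0.0, 0.0, 0.15])
([-0.2878, 0.7476, 0.24], [0.0, 0.0, 0.1522])
([0.0, 0.0, 0.8], [0.0, 0.0, 0.0])
```

Emit:
move_arm(
  increments=[
    [[-0.15,-0.03,-0.06],[0.001,0,0.03]],
    [[-0.35,-0.075,-0.078],[0.001,0,0.07]],
    [[-0.55,-0.115,-0.078],[0.001,0,0.11]],
    [[-0.707,-0.15,-0.078],[0.001,0,0.147]],
    [[-0.707,-0.15,-0.078],[0.001,0,0.147]],
  ],
)

```text
clock: 13.92
position: [0.5077, 0.0987, 0.3721]
orientation: [[0.631, 0.776, 0.003], [0.776, -0.631, 0.001], [0.002, 0.002, -1.0]]
force: [-0.0, -0.2, -3.1]
width: 0.13
grasp_force: 60.6
```

Emit:
move_arm(
  increments=[
    [[-0.18,0.095,0.01],[0,0,0.0375]],
    [[-0.36,0.19,0.02],[0,0,0.075]],
    [[-0.54,0.285,0.03],[0,0,0.112]],
    [[-0.722,0.379,0.04],[0,0,0.15]],
  ],
)

```text
clock: 14.42
position: [0.4694, -0.0998, 0.3602]
orientation: [[0.914, 0.406, 0.001], [0.406, -0.914, 0.0], [0.001, 0.0, -1.0]]
force: [0.3, 0.1, -3.5]
width: 0.131
grasp_force: 60.7
```

Emit:
move_arm(
  increments=[
    [[-0.07,0.18,0.06],[0,0,0.038]],
    [[-0.145,0.37,0.12],[0,0,0.076]],
    [[-0.22,0.56,0.18],[0,0,0.114]],
    [[-0.288,0.748,0.24],[0,0,0.152]],
    [[-0.288,0.748,0.24],[0,0,0.152]],
    [[-0.288,0.748,0.24],[0,0,0.152]],
  ],
)

```text
clock: 15.18
position: [0.4804, -0.2986, 0.2996]
orientation: [[0.998, -0.056, -0.002], [-0.056, -0.998, 0.001], [-0.002, -0.001, -1.0]]
force: [0.5, 0.1, -3.0]
width: 0.13
grasp_force: 60.7
```

Emit:
move_arm(
  increments=[
    [[0,0,0.15],[0,0,0]],
    [[0,0,0.32],[0,0,0]],
    [[0,0,0.5],[0,0,0]],
    [[0,0,0.64],[0,0,0]],
    [[0,0,0.73],[0,0,0]],
    [[0,0,0.77],[0,0,0]],
    [[0,0,0.79],[0,0,0]],
    [[0,0,0.795],[0,0,0]],
    [[0,0,0.795],[0,0,0]],
  ],
)

```text
clock: 16.3
position: [0.48, -0.2999, 0.1015]
orientation: [[0.998, -0.059, -0.001], [-0.059, -0.998, 0.0], [-0.001, -0.0, -1.0]]
force: [-1.0, -0.1, -3.2]
width: 0.133
grasp_force: 60.7
```

Run:
```python
from h import *
p,R,s=cur();print(s["clock"],p,s["joint_pos"].round(1),s["force"],s["orientation"].round(3))
print(inc(p,R,(.4803,-.30,.0985),ori(-93.4)))
```

```text
16.3 [ 0.47995403 -0.29992479  0.10154055] [-37.7  11.4  88.6  -0.   80.1  55.7] [-1.00982457 -0.06048816 -3.20597917] [[ 0.998 -0.059 -0.001]
 [-0.059 -0.998  0.   ]
 [-0.001 -0.    -1.   ]]
([0.0014, 0.0002, 0.0122], [-0.0, 0.0003, 0.0002])
```

Emit:
move_arm(
  increments=[
    [[0.001,0,0.005],[0,0,0]],
    [[0.001,0,0.01],[0,0,0]],
    [[0.001,0,0.012],[0,0,0]],
    [[0.001,0,0.012],[0,0,0]],
  ],
)

```text
clock: 16.8
position: [0.4798, -0.2999, 0.0987]
orientation: [[0.998, -0.059, -0.002], [-0.059, -0.998, 0.001], [-0.002, -0.0, -1.0]]
force: [-3.6, 1.2, 5.7]
width: 0.132
grasp_force: 62.2
```

Emit:
move_arm(
  increments=[
    [[0,0,0],[0,0,0]],
    [[0,0,0],[0,0,0]],
    [[0,0,0],[0,0,0]],
    [[0,0,0],[0,0,0]],
    [[0,0,0],[0,0,0]],
    [[0,0,0],[0,0,0]],
  ],
  jaw=0,
)

```text
clock: 17.55
position: [0.4796, -0.2996, 0.0973]
orientation: [[0.998, -0.059, -0.003], [-0.059, -0.998, 0.001], [-0.003, -0.001, -1.0]]
force: [-0.9, 0.7, 0.2]
width: 0.998
grasp_force: 0.0
```

Emit:
move_arm(
  increments=[
    [[0,0,-0.1],[0,0,0]],
    [[0,0,-0.3],[0,0,0]],
    [[0,0,-0.5],[0,0,0]],
    [[0,0,-0.7],[0,0,0]],
    [[0,0,-0.8],[0,0,0]],
    [[0,0,-0.8],[0,0,0]],
  ],
)

```text
clock: 18.3
position: [0.4809, -0.3005, 0.3004]
orientation: [[0.998, -0.059, 0.002], [-0.059, -0.998, -0.002], [0.002, 0.002, -1.0]]
force: [0.4, -0.8, -0.6]
width: 1.0
grasp_force: 0.0
```

Run:
```python
from h import *
D={}
for n in("top","scene"):
    P,d=get_image(n);D[n]=(P,cloud(n,d));np.savez(f"pics/{n}1.npz",p=P,d=d)
print(cur()[2]["clock"])
h=np.array([.5635,.2685]);a=np.radians(77.4);e=np.array([np.cos(a),np.sin(a)]);n_=np.array([-e[1],e[0]])
for nm in D:
    for src in("0","1"):
        q=cloud(nm,np.load(f"pics/{nm}{src}.npz")["d"]).reshape(-1,3);r=q[:,:2]-h;lx=r@e+.05;ly=r@n_
        m=(lx<-.19)&(lx>-.245)&(abs(ly)<.035)&(q[:,2]>.145)&(q[:,2]<.185)
        pf=np.polyfit(ly[m],lx[m],1)
        print(nm,src,"handle n",m.sum(),"lx",np.percentile(lx[m],[5,50,95]).round(4),"slope",np.degrees(np.arctan(pf[0])).round(2),"z",np.percentile(q[m,2],[5,50,95]).round(4))
        m2=(lx<-.14)&(lx>-.185)&(abs(ly)<.07)&(q[:,2]>.145)&(q[:,2]<.185)
        for s in(-1,1): print("  arm ly",np.median(ly[m2&(ly*s>0)]).round(4),(m2&(ly*s>0)).sum())
# pixel edges of bar, top: columns profile across the bar
P=np.load("pics/top0.npz")["p"]
P=cv2.resize(P[140:290,195:455],None,fx=3,fy=3,interpolation=cv2.INTER_CUBIC)
for v in(180,195,210,225): print(v,P[v,355:405].astype(int)[:,2].tolist())
# tray after release
C=D["top"][1][195:255,375:455];z=C[...,2]
m=(z>.09)&(z<.125);print("tray bar",m.sum(),C[m].mean(0))
```

```text
18.4
top 0 handle n 84 lx [-0.2162 -0.2109 -0.2054] slope 0.34 z [0.1586 0.1663 0.1718]
  arm ly -0.0459 54
  arm ly 0.0439 54
top 1 handle n 87 lx [-0.2164 -0.2111 -0.2055] slope -0.29 z [0.1622 0.1661 0.1745]
  arm ly -0.046 54
  arm ly 0.0439 54
scene 0 handle n 87 lx [-0.2169 -0.2135 -0.2073] slope 0.15 z [0.1604 0.1666 0.1702]
  arm ly -0.0506 55
  arm ly 0.04 53
scene 1 handle n 88 lx [-0.2173 -0.2133 -0.2058] slope 2.86 z [0.1608 0.1662 0.1703]
  arm ly -0.0498 56
  arm ly 0.0391 52
180 [106, 116, 127, 138, 146, 150, 155, 160, 162, 165, 167, 167, 167, 168, 169, 169, 170, 171, 170, 167, 163, 157, 150, 143, 140, 141, 146, 158, 174, 189, 202, 209, 209, 201, 190, 176, 153, 126, 104, 80, 63, 57, 52, 47, 48, 48, 48, 49, 48, 46]
195 [171, 168, 166, 163, 161, 161, 159, 157, 155, 151, 145, 140, 132, 125, 120, 111, 101, 92, 86, 81, 81, 93, 115, 141, 170, 192, 205, 212, 215, 211, 195, 175, 153, 125, 98, 80, 62, 49, 45, 43, 41, 43, 45, 45, 45, 45, 47, 49, 51, 51]
210 [172, 173, 174, 174, 173, 172, 171, 171, 171, 170, 171, 171, 168, 162, 156, 148, 138, 130, 131, 143, 162, 183, 202, 214, 219, 218, 209, 188, 161, 135, 107, 84, 72, 61, 52, 51, 50, 49, 49, 49, 47, 46, 44, 41, 39, 38, 39, 41, 44, 46]
225 [174, 174, 174, 174, 174, 175, 175, 175, 174, 170, 162, 153, 145, 137, 133, 138, 151, 167, 185, 202, 212, 213, 209, 198, 175, 147, 120, 91, 70, 60, 52, 47, 48, 48, 47, 45, 43, 42, 40, 40, 40, 40, 41, 43, 44, 46, 48, 49, 50, 51]
tray bar 133 [ 0.46454639 -0.29803239  0.11121222]
```

```bash
cat >> h.py <<'E'
H0=np.array([.5635,.2685]);_a=np.radians(77.4);E=np.array([np.cos(_a),np.sin(_a)]);N=np.array([-E[1],E[0]])
def fw(lx,ly,z): return np.array([*(H0+(lx-.05)*E+ly*N),z])
def bar(t,hx=-.122,ly=-.003,hz=.161): t=np.radians(t);return fw(hx-.09*np.cos(t),ly,hz+.09*np.sin(t))
E
python3 - <<'E'
from h import *
p,R,s=cur()
o=ori(-102.6,25)
print(bar(0),bar(50))
for q,r in [((.49,-.15,.30),ori(-98,12)),(bar(0)-.08*o.as_matrix()[:,2],o),(bar(0),o)]:
    print(q,inc(p,R,q,r));p,R=np.array(q),r
E
```

```text
[0.50927422 0.01215538 0.161     ] [0.51628733 0.04353024 0.229944  ]
(0.49, -0.15, 0.3) ([0.0049, -0.6001, -0.0145], [0.066, 0.0041, 0.0254])
[ 0.50189892 -0.02083984  0.23350462] ([-0.0248, -0.4516, 0.3679], [0.0722, 0.0081, 0.0243])
[0.50927422 0.01215538 0.161     ] ([0.0, 0.0, 0.32], [0.0, 0.0, 0.0])
```

Emit:
move_arm(
  increments=[
    [[0.002,-0.2,-0.005],[0.02,0.001,0.008]],
    [[0.003,-0.4,-0.01],[0.045,0.003,0.017]],
    [[0.005,-0.6,-0.015],[0.066,0.004,0.025]],
    [[0.005,-0.6,-0.015],[0.066,0.004,0.025]],
  ],
)

```text
clock: 18.9
position: [0.4895, -0.148, 0.2989]
orientation: [[0.991, -0.133, 0.026], [-0.135, -0.969, 0.208], [-0.003, -0.209, -0.978]]
force: [0.2, -0.1, -0.6]
width: 0.998
grasp_force: 0.0
```

Emit:
move_arm(
  increments=[
    [[-0.012,-0.22,0.15],[0.035,0.004,0.012]],
    [[-0.025,-0.4,0.3],[0.072,0.008,0.024]],
    [[-0.025,-0.452,0.368],[0.072,0.008,0.024]],
    [[-0.025,-0.452,0.368],[0.072,0.008,0.024]],
    [[-0.025,-0.452,0.368],[0.072,0.008,0.024]],
    [[-0.025,-0.452,0.368],[0.072,0.008,0.024]],
  ],
)

```text
clock: 19.65
position: [0.5026, -0.0222, 0.2355]
orientation: [[0.976, -0.196, 0.094], [-0.217, -0.886, 0.41], [0.003, -0.421, -0.907]]
force: [0.3, 0.1, -0.7]
width: 0.999
grasp_force: 0.0
```

Run:
```python
from h import *
p,R,s=cur();o=ori(-102.6,25)
print(s["clock"],p,s["joint_pos"].round(1),inc(p,R,bar(0),o))
P,d=get_image("scene");P2,d=get_image("top")
cv2.imwrite("pics/appr.png",np.hstack([cv2.resize(P[110:240,250:410,::-1],None,fx=2.5,fy=2.5),cv2.resize(P2[150:280,270:430,::-1],None,fx=2.5,fy=2.5)]))
```

```text
19.65 [ 0.50261561 -0.02215701  0.23549817] [-23.8  -1.2  89.8  24.5  95.8  80.2] ([-0.0047, -0.0014, 0.3291], [0.0006, -0.0008, 0.0007])
```

View pics/appr.png

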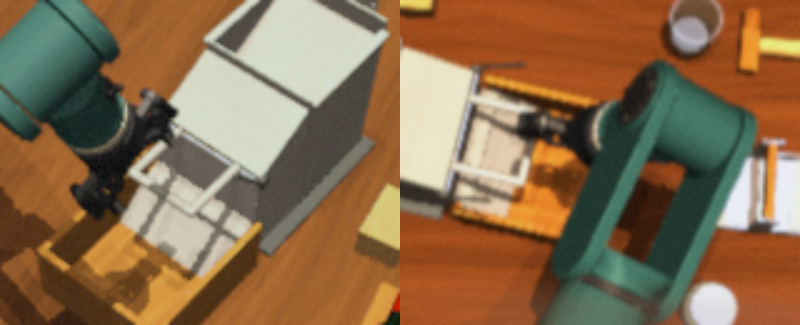

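The gripper straddles the bar (left panel, fingers at (155,115) and (95,195); bar at about (160,190)). Next is the descent along the tool axis.

Emit:
move_arm(
  increments=[
    [[-0.005,-0.001,0.1],[0,-0.001,0]],
    [[-0.005,-0.001,0.2],[0,-0.001,0]],
    [[-0.005,-0.001,0.27],[0,-0.001,0]],
    [[-0.005,-0.001,0.32],[0,-0.001,0]],
    [[-0.005,-0.001,0.329],[0,-0.001,0]],
    [[-0.005,-0.001,0.329],[0,-0.001,0]],
  ],
)

```text
clock: 20.5
position: [0.5088, 0.0131, 0.1607]
orientation: [[0.977, -0.195, 0.09], [-0.215, -0.886, 0.412], [-0.0, -0.421, -0.907]]
force: [0.6, 0.3, 0.4]
width: 1.0
grasp_force: 0.0
```

Emit:
move_arm(
  increments=[
    [[0,0,0],[0,0,0]],
    [[0,0,0],[0,0,0]],
    [[0,0,0],[0,0,0]],
    [[0,0,0],[0,0,0]],
    [[0,0,0],[0,0,0]],
    [[0,0,0],[0,0,0]],
    [[0,0,0],[0,0,0]],
  ],
  jaw=1,
)

```text
clock: 21.38
position: [0.5087, 0.014, 0.1607]
orientation: [[0.977, -0.194, 0.09], [-0.214, -0.885, 0.413], [-0.001, -0.423, -0.906]]
force: [0.6, 4.4, 2.7]
width: 0.116
grasp_force: 58.5
```

Run:
```python
from h import *
p,R,s=cur()
print(s["clock"],p,s["force"],s["width"],s["grasp_force"])
r=p[:2]-H0;print("feeder frame",r@E+.05,r@N)
for t in(10,20,30,40,50): print(t,inc(p,R,p+bar(t)-bar(0),ori(-102.6,25-t)))
```

```text
21.375 [0.50866119 0.01398536 0.16073352] [0.63845997 4.39932102 2.74074242] 0.116322594464219 58.473013043403625
feeder frame -0.21034781768365252 -0.0020025322640053744
10 ([-0.0, -0.0314, -0.0543], [-0.0557, 0.0007, 0.0011])
20 ([-0.0, -0.0718, -0.1024], [-0.1112, 0.0006, 0.0012])
30 ([0.0, -0.1198, -0.1427], [-0.1668, 0.0005, 0.0013])
40 ([0.0001, -0.1742, -0.1741], [-0.2224, 0.0004, 0.0013])
50 ([0.0003, -0.2332, -0.1955], [-0.2779, 0.0003, 0.0013])
```

Emit:
move_arm(
  increments=[
    [[0,-0.0145,-0.0277],[-0.028,0,0.001]],
    [[0,-0.0314,-0.0543],[-0.0557,0,0.001]],
    [[0,-0.0507,-0.0792],[-0.0835,0,0.001]],
    [[0,-0.0718,-0.1024],[-0.1112,0,0.001]],
    [[0,-0.095,-0.1235],[-0.139,0,0.001]],
    [[0,-0.1198,-0.1427],[-0.1668,0,0.001]],
    [[0,-0.1463,-0.1595],[-0.1946,0,0.001]],
    [[0,-0.1742,-0.1741],[-0.2224,0,0.001]],
    [[0,-0.2033,-0.186],[-0.25,0,0.001]],
    [[0,-0.2332,-0.1955],[-0.2779,0,0.001]],
    [[0,-0.2332,-0.1955],[-0.2779,0,0.001]],
    [[0,-0.2332,-0.1955],[-0.2779,0,0.001]],
    [[0,-0.2332,-0.1955],[-0.2779,0,0.001]],
    [[0,-0.2332,-0.1955],[-0.2779,0,0.001]],
    [[0,-0.2332,-0.1955],[-0.2779,0,0.001]],
    [[0,-0.2332,-0.1955],[-0.2779,0,0.001]],
  ],
)

```text
clock: 23.38
position: [0.5153, 0.0445, 0.2291]
orientation: [[0.976, -0.197, -0.094], [-0.218, -0.884, -0.414], [-0.002, 0.424, -0.905]]
force: [-2.6, -3.1, -1.2]
width: 0.114
grasp_force: 59.5
```

Run:
```python
from h import *
p,R,s=cur()
print(s["clock"],p,s["force"],s["width"],s["grasp_force"],s["joint_pos"].round(1))
r=p[:2]-H0;x=r@E+.05;print("feeder frame",x,r@N,"angle",[np.degrees(np.arctan2(p[2]-.161,hx-x)).round(2) for hx in(-.122,-.1205)],[np.hypot(p[2]-.161,hx-x).round(4) for hx in(-.122,-.1205)])
P,d=get_image("scene");P2,d2=get_image("top");np.savez("pics/end.npz",P=P,d=d,P2=P2,d2=d2)
cv2.imwrite("pics/up.png",np.hstack([cv2.resize(P[110:250,250:410,::-1],None,fx=2.5,fy=2.5,interpolation=2),cv2.resize(P2[150:290,250:410,::-1],None,fx=2.5,fy=2.5,interpolation=2)]))
```

```text
23.375 [0.5152972  0.04448374 0.2291054 ] [-2.63643881 -3.07080005 -1.15690105] 0.11364671998976074 59.51257824897766 [ 11.8   8.4  80.4 -23.2 101.2 111.8]
feeder frame -0.17913634118166605 -0.0018257179971226459 angle [np.float64(50.01), np.float64(49.27)] [np.float64(0.0889), np.float64(0.0899)]
```

View pics/up.png

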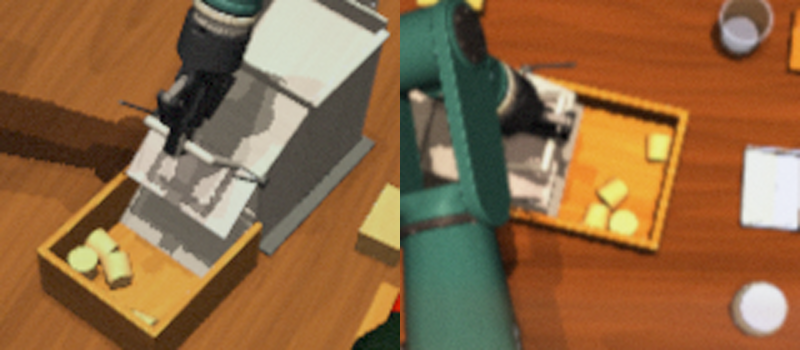

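All four bungs lie in the crate: (100,240), (118,268), (82,262) and (145,318) in the left panel. I'll check the flap angle from the plate's depth, and confirm the tray is standing.

Run:
```python
from h import *
f=np.load("pics/end.npz")
for n,k in(("scene","d"),("top","d2")):
    q=cloud(n,f[k]).reshape(-1,3);r=q[:,:2]-H0;lx=r@E+.05;ly=r@N;z=q[:,2]
    # plate: from hinge(-.121,.161) dir (-sin50,-cos50)
    t=np.radians(50);u=(-(lx+.121)*np.sin(t)-(z-.161)*np.cos(t));w=(-(lx+.121)*np.cos(t)+(z-.161)*np.sin(t))
    m=(u>.012)&(u<.078)&(abs(w)<.012)&(abs(ly+.002)<.074)
    pf=np.polyfit(u[m],w[m],1);pf=np.polyfit(u[m&(abs(w-np.polyval(pf,u))<.005)],w[m&(abs(w-np.polyval(pf,u))<.005)],1)
    print(n,m.sum(),"plate angle",50+np.degrees(np.arctan(pf[0])),pf)
    for s in(-1,1):
        a=(w>.015)&(w<.075)&(abs(u)<.02)&(abs(ly+.002-s*.045)<.012)&(z>.165)
        if a.sum()>8: print("  arm",s,a.sum(),"angle",50-np.degrees(np.arctan(np.polyfit(w[a],u[a],1)[0])),"u",np.median(u[a]))
    b=(w>.078)&(w<.1)&(abs(u)<.025)&(abs(ly+.002)<.055)
    if b.sum():print("  bar",b.sum(),"lx,z",lx[b].mean(),z[b].max())
C=cloud("top",f["d2"])[190:260,375:455];z=C[...,2];m=(z>.09)&(z<.125);print("tray bar",m.sum(),C[m].mean(0),z.max())
```

```text
scene 840 plate angle 48.961632495311434 [-0.01812492  0.00427712]
  arm -1 33 angle 48.65755629870161 u -0.001985311019240474
  bar 152 lx,z -0.18165803508681574 0.24811123288205994
top 354 plate angle 49.00426548448197 [-0.0173806   0.00429664]
  arm -1 13 angle 55.83370589758785 u -0.004253613701290841
  arm 1 41 angle 50.55307916998309 u -0.004008468968528396
  bar 107 lx,z -0.17918179298410755 0.2435685460096484
tray bar 180 [ 0.480736   -0.29889825  0.11121576] 1.7431021775052078
```

Emit:
move_arm(
  increments=[
    [[0,-0.0011,-0.0024],[-0.002,0,0]],
    [[0,-0.0022,-0.0047],[-0.0044,0,0]],
    [[0,-0.0022,-0.0047],[-0.0044,0,0]],
    [[0,-0.0022,-0.0047],[-0.0044,0,0]],
    [[0,-0.0022,-0.0047],[-0.0044,0,0]],
    [[0,-0.0022,-0.0047],[-0.0044,0,0]],
    [[0,-0.0022,-0.0047],[-0.0044,0,0]],
    [[0,-0.0022,-0.0047],[-0.0044,0,0]],
  ],
)

```text
clock: 24.48
position: [0.5156, 0.0457, 0.2301]
orientation: [[0.976, -0.195, -0.097], [-0.218, -0.878, -0.427], [-0.002, 0.437, -0.899]]
force: [-2.4, -4.1, -0.8]
width: 0.112
grasp_force: 59.5
```

Run:
```python
from h import *
p,R,s=cur();r=p[:2]-H0;x=r@E+.05;print(s["clock"],p,s["force"],s["grasp_force"],np.degrees(np.arctan2(p[2]-.161,-.1205-x)),abs(s["qd"]).max())
for n in("scene","top"):
    q=cloud(n,get_image(n)[1]).reshape(-1,3);r=q[:,:2]-H0;lx=r@E+.05;ly=r@N;z=q[:,2]
    t=np.radians(50);u=(-(lx+.121)*np.sin(t)-(z-.161)*np.cos(t));w=(-(lx+.121)*np.cos(t)+(z-.161)*np.sin(t))
    m=(u>.012)&(u<.078)&(abs(w)<.012)&(abs(ly+.002)<.074)
    pf=np.polyfit(u[m],w[m],1);k=m&(abs(w-np.polyval(pf,u))<.005);pf=np.polyfit(u[k],w[k],1)
    print(n,50+np.degrees(np.arctan(pf[0])))
```

```text
24.475 [0.51555948 0.0456932  0.23011254] [-2.39226894 -4.14274478 -0.80322083] 59.54573035240173 50.289963332633775 0.09808107151218706
scene 49.89640349654907
top 51.07186947906967
```

The flap reads about 50° by all three estimates, and it's steady. I'm handing in.

```bash
python3 -c "
from station import *
print(close_job())"
```

```text
the job is handed in; nothing more can be done
None
```

I handed the job in at about 24.5 s: all four bungs are in the crate, the empty tray is standing upright where it started, and the gripper is still holding the flap at about 50° (estimates 49.9° to 51.1°).

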